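Index and lock the soldering carousel

TASK

With one finger, push the spokes of the round soldering carousel to turn it until the grey dish with the white cone in its middle stands at the fixed pointer on the stand, the pointer aimed midway between the two small lugs on the rim beside that dish. Leave it there and then push the locking arm with a fingertip until its nose has swung fully home between the pair of lugs facing it, keeping it out of the rim until then. Only push, gently, without gripping or lifting anything, and leave the jar, the cup and the caliper where they are.

Things in the scene. Friction and masses are not known exactly. Their poses are not given: they have to be found in the camera images.
- stand: Fixed steel stand, position and yaw vary. Origin on the table under the turning axis, z up; its -x side carries the pointer, its +y side the locking arm. Foot disc 160 mm across, 13 high; a tongue 30 mm wide, 10 high runs to the pointer post (ends 155 mm from the axis), another 34 mm wide, 10 high to the arm's pivot (ends 237 mm from the axis).
- carousel (a joint): Angle of the turning plate on the stand (rad), positive anticlockwise seen from above; 0 or 2 pi = borax dish exactly at the pointer. No end stops: it turns either way without limit. Stiff bearing (0.4 N m of friction, about 3 N at a spoke): it stays where it is left.
- axis_top (a point): Point on the turning axis at the plate's top. Plate 216 mm across, top 34 mm above the table. Fixed on it 90 degrees apart, centres 50 to 55 mm from the axis: grey borax dish with white cone (72 mm across, 30 high), then anticlockwise a flat stone tray (36 mm, 7 high), a solder spool (48 mm, 26 high) and a wax tin (73x48x19).
- dish_mark (a point): Point on the plate's rim, 108 mm from the axis, 34 mm above the table, outside the borax dish's centre and midway between its two lugs; turns with the plate. Outside each of the four things such a pair of steel lugs stands on the rim, each 12x8 mm and 14 high, with a 28 mm gap between.
- pointer_tip (a point): Tip of the fixed steel pointer, 113 mm from the axis, 27.5 mm above the table, aimed at the axis from the stand's -x side. It and its post (15 mm across, 145 mm from the axis) reach no higher than 34 mm, so the spokes pass over them.
- spoke0_end (a point): Centre of the black ball (20 mm) on the end of one spoke, 160 mm from the axis, 65 mm above the table. The four spokes are radial round bars 11 mm thick, level at that height from 105 mm outwards, free space below them outside the rim, 90 degrees apart, midway between the things on the plate. This one is 135 degrees clockwise (from above) from the borax dish.
- spoke1_end (a point): The same for the spoke 45 degrees clockwise (from above) from the borax dish.
- spoke2_end (a point): The same for the spoke 45 degrees anticlockwise from the borax dish.
- spoke3_end (a point): The same for the spoke 135 degrees anticlockwise from the borax dish.
- lock_arm (a joint): Angle of the locking arm (rad): 0 = parked along the stand's -x direction, clear of the carousel; grows as it swings anticlockwise seen from above; 1.57 = end stop, fully home, pointing at the turning axis with its nose between two lugs. Starts near 0. Light friction (0.15 N m): it stays where it is left. Its nose reaches the lugs from 1.15 rad on.
- lock_pivot (a point): Centre of the locking arm's vertical pivot, 215 mm from the turning axis on the stand's +y side, 46 mm above the table.
- lock_nose (a point): Tip of the locking arm's nose, 120 mm from its pivot. The arm is a straight bar 14 mm wide (its last 30 mm 10 mm wide), from 37 to 55 mm above the table, with free space beneath except above the stand's tongue. Pivot boss 30 mm across.
- ply_screen: Fixed plywood board standing upright along y behind and to the left of the carousel, an obstacle for hand and wrist: 447 mm long, 262 mm high, its front face 31 mm ahead (+x) of this origin and its ends 224 mm to either side. Near the left end a block 30 mm high and 20 wide juts to 60 mm before the origin.
- dark_jar: Loose black jar, 60 mm across, 70 high, origin under its centre. A bystander, left of the carousel.
- black_cup: Loose black cup, 48 mm across, 41 high, origin under its centre. A bystander, right of the carousel.
- caliper: Loose steel sliding caliper lying flat, 64x150x6 mm, origin under its centre. A bystander, left of the carousel.

How it is judged:
By the outcome, as a careful person would: the job done as asked, in the order asked, and still so for the second after the job is handed in, with the robot touching nothing.
It also fails if it takes over 72 s, if anything falls off the work surface, if the arm or the gripper's body presses on something with over 40 N, if the wrist force passes 120 N, or if a joint passes its speed limit or range.

ROBOT

A 6-joint arm with a two-finger parallel gripper is mounted at the origin on a cart in front of the work surface, level with it; the furniture and walls round the work are solid. World frame = base frame: x ahead of the robot, y to its left, z up, the work surface at z = 0. Lengths are in m, angles in rad, forces in N, time in s.
With the tool pointing down it reaches from about 0.3 to 0.775 m from the base axis. Payload 14.6 kg.
Tool frame: the origin (TCP) lies at the very end of the fingers, on their centre line; the grasp point (between the pads) lies 19 mm behind it; z points along the fingers, y is the line along which they close (so a half turn about z gives the same grasp; the last joint's range is limited). The gripper opens to 94 mm and grips with 3 to 60 N. Pads are 16 mm wide; open, the fingers measure 119 mm over their backs; the gripper's body (75 mm by 177 mm) begins 78 mm behind the grasp point.
Start: joints at [1.152, 0.3, 1.521, -0, 1.321, -0.067], TCP at [0.19, 0.516, 0.205] pointing down, gripper open.
Joint ranges: [-3.03, 3.03], [-0.79, 2.21], [0.23, 2.52], [-1.04, 4.18], [0, 3.07], [-2.55, 2.55]. Speed limits (rad/s): [2.22, 2.22, 2.57, 3.14, 3.14, 3.14].

INTERFACE

Orientations are given as [roll, pitch, yaw] about the fixed x, y, z axes, in that order (R = Rz(yaw) Ry(pitch) Rx(roll)).
In Python, from station import ctrl, cams gives the robot as it stands. The module is installed in compiled form; this text tells all that it offers.
- The arm moves only by the tool arm_command, never from a script. Its argument "plan" is a list that holds one entry, the list of rows, each a list of 7 numbers: the shift along the tool's x, y, z in a scale on which 1.0 is 600 mm, then the turn, a rotation vector about the tool's x, y, z in shares of pi rad (1.0 is pi rad), then the closure, from -1 (fully open) to 1 (shut). A call has 1 to 12 rows; each row is the pose to reach, as a shift and turn from the pose commanded when the call began, along the tool's axes at that moment; what a row does not reach only later rows make up. A row lasts 1/10 s, in which the tool goes at most 50 mm and 8.59 degrees, less where a joint would pass 70% of its speed; a pose out of reach is approached as far as the arm can. No shift or turn number may pass 1 either way. A call with a gripper value outside its range is refused whole. The fingers move at their own pace and stop on an object; "squeeze" is the grip in N (left out, the last holds). Time passes only in rows, so rows that repeat a pose let the fingers close. It gives the time, the measured TCP pose, the force, the opening and the grip force at its end, in the units of the state.
- ctrl.get_obs(): the state, without advancing time (a new reading comes with each control period).
- cams.camera(name): name is "side" or "top" or "wrist"; returns (picture, depth): 480x640x3 uint8, blue, green, red; 480x640 float32, m along the optical axis (not along the pixel's ray), 0 where there is no reading.
- cams.camera_info(name): a dict with "fx", "fy", "cx", "cy" (pixels), "world_to_cam" (4x4, takes a point from world to camera coordinates). Camera axes: x right, y down, z forward; pixel columns grow to the right and rows downward; lengths in m; the calibration is good to about 2 mm. A picture is of the moment at which its call begins: read the wrist's pose just before it. camera_info takes no time and is no camera call; for the wrist camera it gives the pose at the moment of the call.
- ctrl.hand_in(): hands the job in; it is judged then, once.
The state is a dict: "time_s": time; "qpos": joint angles; "joint_vel": joint speeds; "tau": joint torques, N m; "ee_pos": TCP position; "eef_rot": TCP orientation; "force": force on the tool from outside, world axes, zero at the start; "moment": the same for the moment, N m; "grip_width": finger opening in m; "grip_force": force on a finger pad.
Only numpy, scipy, OpenCV 4.12 (cv2) and the standard library are available. Lean on these libraries where they do the work, as an engineer would, in place of code of your own. Each camera call takes 0.05 s, during which the arm holds its last target. There are 200 camera calls.

## Working session

There is one attempt and no reset: what is moved stays moved. The work goes in short steps, Python scripts to look and compute and a tool call to move; the robot and the scene stay as the last step left them, time stands still between calls to the robot, and variables do not carry over. Pictures are saved under pics/ and viewed, at most 10 in all, crops included, and the job is handed in when it is done.

Besides the shell and the picture viewer there is one more tool, called after "Emit:" by a JSON object that holds its "op" and its "data". arm_command: Moves the arm, as the interface text tells. Its arguments: {"type":"object","properties":{"plan":{"type":"array"},"squeeze":{"type":"number"}},"required":["plan"]}

```bash
mkdir -p pics; cat > h.py <<'E'
import numpy as np, cv2
from station import ctrl, cams
def snap(n,f=None):
    p,d=cams.camera(n); i=cams.camera_info(n)
    if f: cv2.imwrite('pics/'+f,p)
    return p,d,i
def ray(i,u,v,z):
    "pixel -> world point on plane height z"
    T=np.linalg.inv(np.array(i['world_to_cam'])); o=T[:3,3]
    d=T[:3,:3]@np.array([(u-i['cx'])/i['fx'],(v-i['cy'])/i['fy'],1])
    return o+d*(z-o[2])/d[2]
def proj(i,P):
    c=np.array(i['world_to_cam'])@np.r_[P,1]
    return np.array([i['fx']*c[0]/c[2]+i['cx'],i['fy']*c[1]/c[2]+i['cy']])
def cloud(d,i):
    v,u=np.mgrid[:480,:640]; T=np.linalg.inv(np.array(i['world_to_cam']))
    P=np.stack([(u-i['cx'])/i['fx']*d,(v-i['cy'])/i['fy']*d,d],-1)
    return P@T[:3,:3].T+T[:3,3]
E
python3 - <<'E'
from h import *
for n in('top','side'):
    p,d,i=snap(n,n+'0.png'); np.savez(n+'0.npz',p=p,d=d); 
    T=np.linalg.inv(np.array(i['world_to_cam'])); print(n,T[:3,3].round(3),i['fx'],(d>0).mean())
o=ctrl.get_obs(); print({k:np.round(v,3).tolist() for k,v in o.items()})
E
```

```text
top [ 0.381 -0.144  1.681] 623.2152520637873 0.9959798177083333
side [ 0.096 -1.385  0.63 ] 459.70412261869075 0.9960221354166666
{'time_s': 0.1, 'qpos': [1.152, 0.3, 1.521, -0.0, 1.321, -0.067], 'joint_vel': [0.003, -0.003, -0.001, -0.001, 0.001, 0.0], 'tau': [0.001, -53.265, -35.329, 0.071, 0.023, -0.0], 'ee_pos': [0.189, 0.516, 0.205], 'eef_rot': [-3.141, -0.0, 2.79], 'force': [0.379, 0.519, 0.102], 'moment': [0.02, -0.018, 0.011], 'grip_force': 0.0, 'grip_width': 0.094}
```

View pics/top0.png

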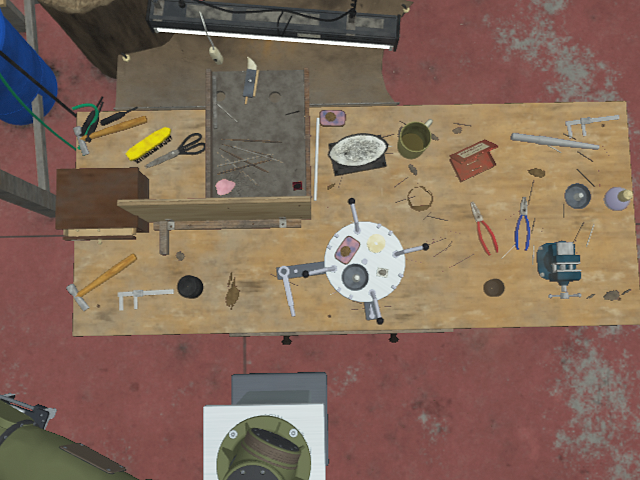

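View pics/side0.png

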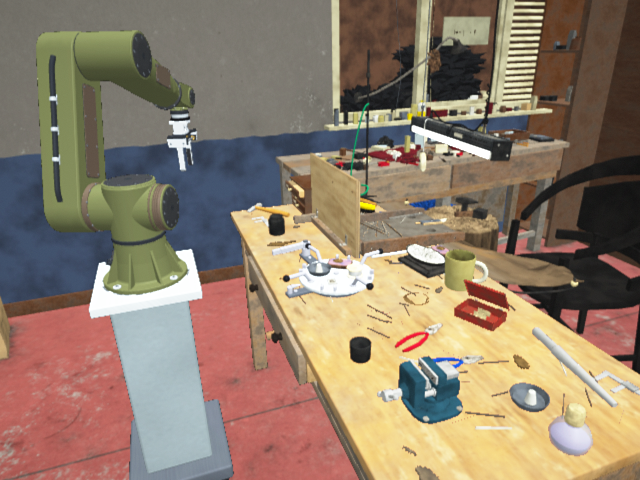

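```bash
python3 - <<'E'
from h import *
z=np.load('top0.npz');p,d=z['p'],z['d']; i=cams.camera_info('top')
cv2.imwrite('pics/c1.png',cv2.resize(p[185:335,260:440],None,fx=4.4,fy=4,interpolation=cv2.INTER_CUBIC)[:600,:800])
C=cloud(d,i); roi=np.zeros((480,640),bool); roi[185:335,260:440]=1
# white plate at height ~34mm
m=roi&(C[...,2]>.029)&(C[...,2]<.039)&(p.min(-1)>170)
cs,_=cv2.findContours(m.astype(np.uint8)*255,cv2.RETR_EXTERNAL,cv2.CHAIN_APPROX_NONE)
c=max(cs,key=cv2.contourArea); h=cv2.convexHull(c)
W=np.array([ray(i,u,v,.034)[:2] for u,v in h[:,0]]); 
print('circ',cv2.minEnclosingCircle(W.astype(np.float32)), W.min(0),W.max(0))
# black balls z~.065-.075
m=roi&(p.max(-1)<50)&(C[...,2]>.045)&(C[...,2]<.09)
n,l,s,ce=cv2.connectedComponentsWithStats(m.astype(np.uint8))
for k in range(1,n):
    if s[k,4]>8: print('ball',ce[k].round(1),s[k,4],ray(i,*ce[k],.067).round(4))
# jar, cup
for nm,(a,b) in dict(jar=(190,287),cup=(494,288)).items():
    print(nm,C[b,a].round(3))
for uv in [(204,293-0),(164,225),(210,225),(225,205),(120,205)]: print(uv,C[uv[1],uv[0]].round(3))
E
```

```text
circ ((0.5231048464775085, -0.27443116903305054), 0.10714324563741684) [ 0.41775851 -0.380578  ] [ 0.62863062 -0.17057996]
ball [351.1 200.6] 27 [ 0.681  -0.2423  0.067 ]
ball [425.3 246. ] 27 [ 0.5569 -0.4324  0.067 ]
ball [305.2 273.6] 28 [ 0.4913 -0.1181  0.067 ]
ball [379.5 320.5] 29 [ 0.3665 -0.3072  0.067 ]
jar [0.462 0.18  0.07 ]
cup [ 0.447 -0.624  0.004]
(204, 293) [0.449 0.155 0.006]
(164, 225) [0.632 0.258 0.03 ]
(210, 225) [0.63  0.135 0.027]
(225, 205) [0.644 0.064 0.243]
(120, 205) [0.645 0.303 0.262]
```

View pics/c1.png

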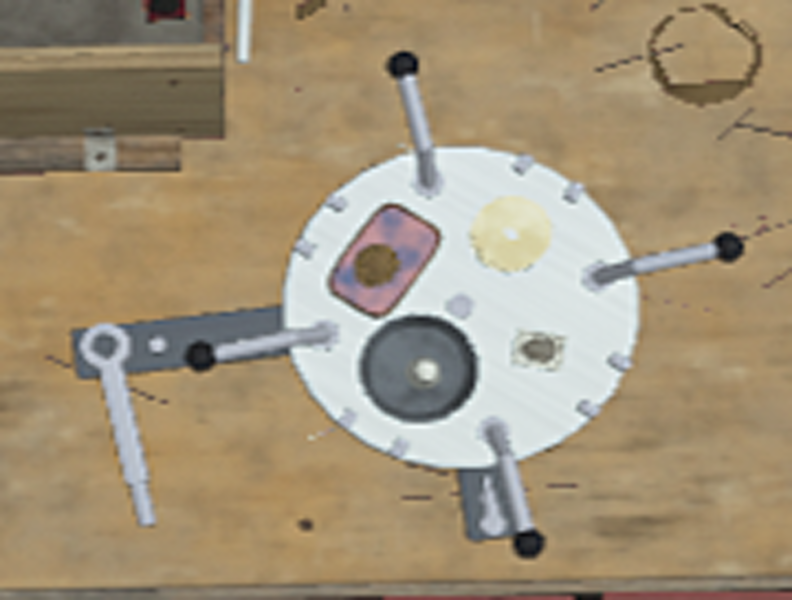

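The crop shows the carousel centre at about (365,262) in the full image. The borax dish is lower left of it, the pointer post at (371,308) partly under the front spoke, the lock pivot at (283.6,271.3) and the nose at (293.4,315). The dish needs to turn about 43° anticlockwise. Next I'll refine the stand yaw.

```bash
cat >> h.py <<'E'
A=np.array([.524,-.275])
def ang(P): v=np.asarray(P)[:2]-A; return np.degrees(np.arctan2(v[1],v[0])), np.hypot(*v)
E
python3 - <<'E'
from h import *
z=np.load('top0.npz');p,d=z['p'],z['d']; i=cams.camera_info('top')
piv=ray(i,283.6,271.3,.055); nose=ray(i,293.4,315,.055)
print('piv',piv.round(4),ang(piv),'nose',nose.round(4),np.linalg.norm(nose-piv))
C=cloud(d,i); 
# tongue pixels: grey, low
hsv=cv2.cvtColor(p,cv2.COLOR_BGR2HSV)
m=(C[...,2]>.002)&(C[...,2]<.022)&(hsv[...,1]<70)&(hsv[...,2]<140); r=np.zeros_like(m); r[255:300,270:325]=1
cs,_=cv2.findContours((m&r).astype(np.uint8),cv2.RETR_EXTERNAL,cv2.CHAIN_APPROX_NONE); c=max(cs,key=cv2.contourArea)
print('tongue area',cv2.contourArea(c),[ray(i,*q,.01)[:2].round(4).tolist() for q in cv2.boxPoints(cv2.minAreaRect(c))],cv2.minAreaRect(c))
# lugs/ dish 
m=(hsv[...,1]<80)&(hsv[...,2]<130)&(C[...,2]>.04); r[:]=0; r[255:300,335:375]=1
cs,_=cv2.findContours((m&r).astype(np.uint8),cv2.RETR_EXTERNAL,cv2.CHAIN_APPROX_NONE); c=max(cs,key=cv2.contourArea)
(x,y),R=cv2.minEnclosingCircle(c); D=ray(i,x,y,.064); print('dish',x,y,R,D.round(4),ang(D))
for u,v in[(349/4.4,418/4),(400/4.4,447/4)]: print('lug',ang(ray(i,260+u,185+v,.048)))
pt=ray(i,371.4,309,.03); print('post',pt.round(4),ang(pt))
E
```

```text
piv [ 0.4992 -0.0616  0.055 ] (np.float64(96.63079243630571), np.float64(0.21484072335957394)) nose [ 0.385  -0.0854  0.055 ] 0.11662659569801823
tongue area 277.5 [[0.5171, -0.0667], [0.5293, -0.1656], [0.496, -0.1696], [0.4838, -0.0709]] ((305.47998046875, 269.3599853515625), (12.445079803466797, 37.05239486694336), 81.8698959350586)
dish 354.878173828125 276.5101623535156 13.40877914428711 [ 0.4813 -0.247   0.064 ] (np.float64(146.76453686699298), np.float64(0.05107077703541427))
lug (np.float64(137.53172656850475), np.float64(0.10160323422174555))
lug (np.float64(157.70205152872754), np.float64(0.1021228816624952))
post [ 0.3967 -0.2905  0.03  ] (np.float64(-173.06020065021542), np.float64(0.1282027269682042))
```

Careful with the scale: shifts go in shares of 600 mm and turns go in shares of pi rad. That gives: -80 mm is -0.1333, -40 mm is -0.0667, 0.3 rad is 0.0955.

Emit:
{"op": "arm_command", "data": {"plan": [[[0, 0, -0.0333, 0, 0, 0.0318, 1], [0, -0.0667, -0.0333, 0, 0, 0.0637, 1], [0, -0.1333, -0.0333, 0, 0, 0.0955, 1]]], "squeeze": 3}}

```text
time_s: 0.4
ee_pos: [0.1616, 0.4403, 0.2249]
eef_rot: [-3.141, 0.0, 2.486]
force: [0.1, 0.9, 0.4]
grip_width: 0.0732
grip_force: 0.0
```

In the tool's units: -436 mm is -0.7267, -387 mm is -0.645, 1.2 rad is 0.382.

Emit:
{"op": "arm_command", "data": {"plan": [[[-0.08, -0.0167, 0, 0, 0, 0.0382, 1], [-0.1617, -0.035, 0, 0, 0, 0.0764, 1], [-0.2417, -0.0517, 0, 0, 0, 0.1146, 1], [-0.3233, -0.07, 0, 0, 0, 0.1528, 1], [-0.4033, -0.0867, 0, 0, 0, 0.191, 1], [-0.4833, -0.105, 0, 0, 0, 0.2292, 1], [-0.565, -0.1217, 0, 0, 0, 0.2674, 1], [-0.645, -0.14, 0, 0, 0, 0.3056, 1], [-0.7267, -0.1567, 0, 0, 0, 0.3438, 1], [-0.7267, -0.1567, 0, 0, 0, 0.382, 1]]]}}

```text
time_s: 1.4
ee_pos: [0.4538, 0.0981, 0.2248]
eef_rot: [-3.141, 0.001, 1.28]
force: [-0.6, 0.5, 0.3]
grip_width: 0.0003
grip_force: 0.0
```

In the tool's units: -371 mm is -0.6183, -325 mm is -0.5417, 0.27 rad is 0.0859.

Emit:
{"op": "arm_command", "data": {"plan": [[[-0.0767, 0.0083, 0, 0, 0, 0.0286, 1], [-0.155, 0.0167, 0, 0, 0, 0.0573, 1], [-0.2317, 0.0267, 0, 0, 0, 0.0859, 1], [-0.31, 0.035, 0, 0, 0, 0.1146, 1], [-0.3867, 0.0433, 0, 0, 0, 0.1464, 1], [-0.4633, 0.0517, 0, 0, 0, 0.1751, 1], [-0.5417, 0.0617, 0, 0, 0, 0.2037, 1], [-0.6183, 0.07, 0, 0, 0, 0.2324, 1], [-0.6183, 0.07, 0, 0, 0, 0.2324, 1], [-0.6183, 0.07, 0, 0, 0, 0.2324, 1]]]}}

```text
time_s: 2.4
ee_pos: [0.3886, -0.2665, 0.225]
eef_rot: [-3.14, 0.0, 0.558]
force: [-0.6, 0.8, 0.4]
grip_width: 0.0005
grip_force: 0.0
```

```bash
python3 - <<'E'
from h import *
i=cams.camera_info('wrist');p,d,_=snap('wrist','w1.png'); np.savez('w1.npz',p=p,d=d,**{k:np.array(v) for k,v in i.items()})
T=np.linalg.inv(np.array(i['world_to_cam']));print(T[:3].round(3),i['fx'])
o=ctrl.get_obs();print(o['ee_pos'],o['eef_rot'],np.round(o['qpos'],2),o['time_s'])
for n,P in dict(axis=[*A,.034],ball=[.3665,-.3072,.065],ptr=[.524-.113*np.cos(.1166),-.275-.113*np.sin(.1166),.0275],tgt=[.3906,-.272,.05]).items(): print(n,proj(i,np.array(P)).round())
E
```

```text
[[ 0.529 -0.824 -0.201  0.446]
 [-0.848 -0.514 -0.124 -0.229]
 [-0.001  0.236 -0.972  0.405]] 365.56334172418775
[ 0.38891169 -0.26570882  0.22515668] [-3.14081674e+00  9.67897421e-05  5.60138227e-01] [-0.68  0.11  1.71  0.    1.33  0.33] 2.45
axis [406. 102.]
ball [347. 262.]
ptr [353. 207.]
tgt [329. 220.]
```

View pics/w1.png

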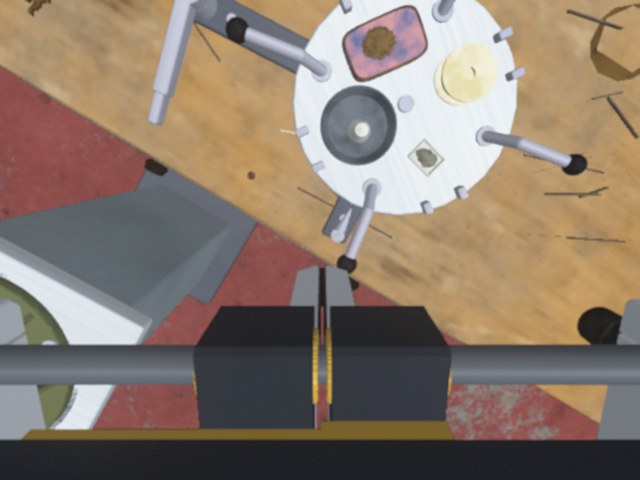

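The view shows the hub at (405,103), where predicted (406,102), the dish at (358,125), the pointer post at (337,235) and the front spoke ball at (347,264). Descending beside the front spoke, on its clockwise side.

In the tool's units: 175 mm is 0.2917, 165 mm is 0.275.

Emit:
{"op": "arm_command", "data": {"plan": [[[0, 0, 0.075, 0, 0, 0, 1], [0, 0, 0.15, 0, 0, 0, 1], [0, 0, 0.225, 0, 0, 0, 1], [0, 0, 0.275, 0, 0, 0, 1], [0, 0, 0.2917, 0, 0, 0, 1], [0, 0, 0.2917, 0, 0, 0, 1]]]}}

```text
time_s: 3.05
ee_pos: [0.3891, -0.2651, 0.0501]
eef_rot: [-3.14, 0.0, 0.562]
force: [0.5, -0.1, 0.4]
grip_width: 0.0007
grip_force: 0.0
```

```bash
python3 - <<'E'
from h import *
o=ctrl.get_obs();e=o['ee_pos'];y=o['eef_rot'][2];print(e,o['eef_rot'],o['force'])
for f in (183,187,191,195,199,203,207,211,215,217,219):
    t=np.radians(f); w=A+.133*np.array([np.cos(t),np.sin(t)])-e[:2]
    print(f,(1e3*np.array([w@[np.cos(y),np.sin(y)],w@[np.sin(y),-np.cos(y)]])).round(1))
E
```

```text
[ 0.38913631 -0.26509048  0.05012412] [-3.14005929e+00  4.71707144e-04  5.61558300e-01] [ 0.45469176 -0.11289298  0.41686705]
183 [-7.3 15.4]
187 [-11.5  23.6]
191 [-15.1  32.2]
195 [-18.2  40.9]
199 [-20.6  49.9]
203 [-22.4  59. ]
207 [-23.6  68.2]
211 [-24.1  77.5]
215 [-24.   86.8]
217 [-23.7  91.4]
219 [-23.2  96. ]
```

In the tool's units: 60 mm is 0.1, 55 mm is 0.0917.

Emit:
{"op": "arm_command", "data": {"plan": [[[-0.0067, 0.0133, 0, 0, 0, 0, 1], [-0.0117, 0.025, 0, 0, 0, 0, 1], [-0.0167, 0.0333, 0, 0, 0, 0, 1], [-0.02, 0.0417, 0, 0, 0, 0, 1], [-0.0233, 0.05, 0, 0, 0, 0, 1], [-0.0267, 0.0583, 0, 0, 0, 0, 1], [-0.03, 0.0667, 0, 0, 0, 0, 1], [-0.0317, 0.075, 0, 0, 0, 0, 1], [-0.035, 0.0833, 0, 0, 0, 0, 1], [-0.0367, 0.0917, 0, 0, 0, 0, 1], [-0.0383, 0.1, 0, 0, 0, 0, 1], [-0.0383, 0.1, 0, 0, 0, 0, 1]]]}}

```text
time_s: 4.25
ee_pos: [0.4015, -0.3299, 0.0504]
eef_rot: [3.141, 0.0, 0.56]
force: [0.2, -0.2, -0.3]
grip_width: 0.0001
grip_force: 0.0
```

```bash
cat >> h.py <<'E'
def balls(n='top'):
    "spoke ball centres -> list of (angle,radius)"
    p,d,i=snap(n); C=cloud(d,i); r=np.hypot(C[...,0]-A[0],C[...,1]-A[1])
    m=(p.max(-1)<60)&(C[...,2]>.05)&(C[...,2]<.085)&(r>.14)&(r<.18)
    k,l,s,ce=cv2.connectedComponentsWithStats(m.astype(np.uint8)); out=[]
    for j in range(1,k):
        if s[j,4]>12: out.append((*np.round(ang(ray(i,*ce[j],.067)),4),int(s[j,4])))
    return out
E
python3 - <<'E'
from h import *
o=ctrl.get_obs();print(o['time_s'],o['ee_pos'],o['eef_rot'],o['force']); print(balls())
E
```

```text
4.25 [ 0.40151948 -0.32990077  0.0504062 ] [3.14102936e+00 2.19844899e-04 5.59569937e-01] [ 0.23063572 -0.24549221 -0.30813139]
[(np.float64(31.8959), np.float64(0.1608), 30), (np.float64(-58.1768), np.float64(0.1606), 30), (np.float64(121.8643), np.float64(0.1608), 31)]
```

In the tool's units: 28 mm is 0.0467, 24 mm is 0.04.

Emit:
{"op": "arm_command", "data": {"plan": [[[0, 0.0067, 0, 0, 0, 0, 1], [-0.0017, 0.0133, 0, 0, 0, 0, 1], [-0.0017, 0.02, 0, 0, 0, 0, 1], [-0.0017, 0.0267, 0, 0, 0, 0, 1], [-0.0033, 0.0333, 0, 0, 0, 0, 1], [-0.0033, 0.04, 0, 0, 0, 0, 1], [-0.0033, 0.0467, 0, 0, 0, 0, 1], [-0.0033, 0.0467, 0, 0, 0, 0, 1]]]}}

```text
time_s: 5.1
ee_pos: [0.4148, -0.3545, 0.0505]
eef_rot: [3.141, 0.0, 0.56]
force: [-1.0, 1.1, 0.2]
grip_width: 0.0006
grip_force: 0.3
```

```bash
python3 - <<'E'
from h import *
o=ctrl.get_obs();print(o['time_s'],o['ee_pos'],o['eef_rot'],o['force']); print(balls())
i=cams.camera_info('wrist');p,d,_=snap('wrist','w2.png'); np.savez('w2.npz',p=p,d=d,**{k:np.array(v) for k,v in i.items()})
print(proj(i,[*A,.034]))
E
```

```text
5.1 [ 0.41477499 -0.35452759  0.05045558] [3.14101244e+00 1.16395134e-04 5.59622521e-01] [-0.96916182  1.06780575  0.18947417]
[(np.float64(44.4552), np.float64(0.1603), 30), (np.float64(-45.5371), np.float64(0.1601), 29), (np.float64(134.4295), np.float64(0.1601), 32)]
[305.15337172   4.99505464]
```

View pics/w2.png

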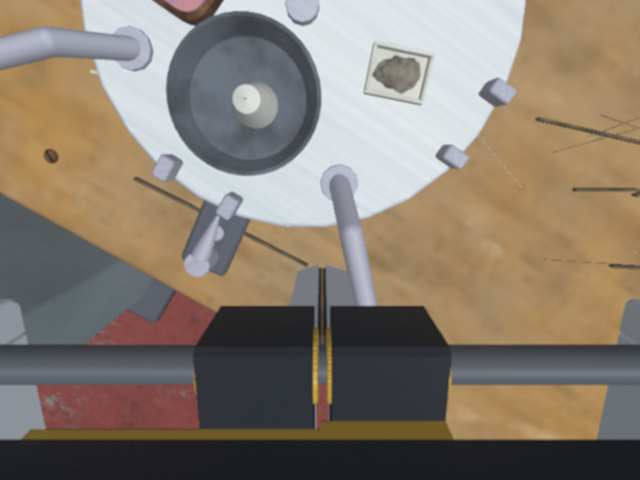

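Here the post is at (198,266), the pointer bar runs towards about (218,225), and the lug tops are at about (166,162) and (230,202). The pointer is still just outside the right-hand lug.

```bash
python3 - <<'E'
from h import *
z=np.load('w2.npz');i={k:z[k] for k in('fx','fy','cx','cy','world_to_cam')};p=z['p'];C=cloud(z['d'],i)
r=np.hypot(C[...,0]-A[0],C[...,1]-A[1]); 
rel=C-np.r_[A,0]; a=np.degrees(np.arctan2(rel[...,1],rel[...,0]))%360
u=np.mgrid[:480,:640]
m=(C[...,2]>.020)&(C[...,2]<.038)&(r>.115)&(r<.156)&(a>175)&(a<200); print('post',m.sum(),C[m].mean(0).round(4),C[m].max(0)[2])
for lo in np.arange(.112,.156,.006):
    k=m&(r>=lo)&(r<lo+.006)
    if k.sum()>5: print(lo.round(3),k.sum(),(a[k].min()+a[k].max())/2,a[k].mean(),C[k][:,2].mean())
l=(C[...,2]>.044)&(C[...,2]<.052)&(r>.095)&(r<.118)
n,lab,s,ce=cv2.connectedComponentsWithStats(l.astype(np.uint8))
for j in range(1,n):
    if s[j,4]>40: print('lug',s[j,4],ce[j].round(),C[lab==j].mean(0).round(4),ang(C[lab==j].mean(0)))
# axis estimate from plate rim
k=(abs(C[...,2]-.034)<.002)&(p.min(-1)>150)&(r<.115)
print('plate maxr by sector',[(q,np.percentile(r[k&(abs(a-q)<2)],99.5).round(4)) for q in (150,165,200,215,240,260) if (k&(abs(a-q)<2)).sum()>50])
# boss from top + w1
z=np.load('w1.npz');i={k:z[k] for k in('fx','fy','cx','cy','world_to_cam')};C=cloud(z['d'],i)
m=(C[...,2]>.05)&(C[...,2]<.06)&(C[...,1]>-.11)&(C[...,0]<.53); print('arm',C[m].min(0),C[m].max(0))
q=C[m]; v=np.linalg.svd(q[:,:2]-q[:,:2].mean(0),full_matrices=False)[2][0]; print('arm dir',np.degrees(np.arctan2(v[1],v[0])))
r=np.hypot(C[...,0]-A[0],C[...,1]-A[1]);a=np.degrees(np.arctan2(C[...,1]-A[1],C[...,0]-A[0]))%360
m=(C[...,2]>.020)&(C[...,2]<.038)&(r>.113)&(r<.156)&(a>175)&(a<200); print('post w1',m.sum(),C[m].mean(0),a[m].mean())
E
```

```text
post 1067 [ 0.3869 -0.2899  0.0301] 0.035029038436056176
0.112 28 186.02907785467102 186.04679785033198 0.028880972795865746
0.118 90 185.93763381424742 186.0278577672569 0.029689317232892837
0.124 130 186.051672915422 186.14809013602775 0.030415708489868038
0.13 183 186.07143605428215 186.2124473620207 0.03131043212244215
0.136 205 185.96852845942018 186.24430326633293 0.03193268996939475
0.142 236 186.04689595935454 186.42672254737832 0.028487151915294256
0.148 193 185.98672881042592 186.05176457446584 0.029404291038396257
lug 505 [501.  91.] [ 0.538  -0.3744  0.048 ] (np.float64(-81.97041707037869), np.float64(0.10040795053000136))
lug 444 [454. 157.] [ 0.5024 -0.3737  0.048 ] (np.float64(-102.3596182528048), np.float64(0.10101002703364327))
lug 451 [164. 168.] [ 0.4226 -0.2563  0.0479] (np.float64(169.54480049066086), np.float64(0.10312310890408695))
lug 396 [227. 207.] [ 0.4223 -0.2919  0.0481] (np.float64(-170.58471421892574), np.float64(0.10305415449762424))
plate maxr by sector [(150, np.float64(0.1082)), (165, np.float64(0.1086)), (200, np.float64(0.1085)), (215, np.float64(0.1085)), (240, np.float64(0.1077)), (260, np.float64(0.1019))]
arm [ 0.38042237 -0.08881511  0.05000022] [ 0.49548789 -0.05726929  0.05806374]
arm dir -169.64030632393803
post w1 313 [ 0.38608461 -0.288705    0.03027331] 185.67685185356495
```

In the tool's units: 12 mm is 0.02, 9 mm is 0.015.

Emit:
{"op": "arm_command", "data": {"plan": [[[0, 0.005, 0, 0, 0, 0, 1], [0.0017, 0.01, 0, 0, 0, 0, 1], [0.0017, 0.015, 0, 0, 0, 0, 1], [0.0033, 0.02, 0, 0, 0, 0, 1], [0.0033, 0.02, 0, 0, 0, 0, 1]]]}}

```text
time_s: 5.7
ee_pos: [0.4229, -0.3634, 0.0505]
eef_rot: [3.141, 0.0, 0.56]
force: [-1.4, 0.8, 0.3]
grip_width: 0.0004
grip_force: 0.6
```

```bash
cat >> h.py <<'E'
def wrist(f=None):
    i=cams.camera_info('wrist');p,d,_=snap('wrist',f); C=cloud(d,i)
    r=np.hypot(C[...,0]-A[0],C[...,1]-A[1]);a=np.degrees(np.arctan2(C[...,1]-A[1],C[...,0]-A[0]))%360
    m=(C[...,2]>.020)&(C[...,2]<.038)&(r>.116)&(r<.156)&(a>175)&(a<200)
    pa=[(a[k].min()+a[k].max())/2 for lo in np.arange(.118,.150,.006) for k in [m&(r>=lo)&(r<lo+.006)] if k.sum()>20]
    l=(C[...,2]>.044)&(C[...,2]<.052)&(r>.095)&(r<.118)
    n,lab,s,ce=cv2.connectedComponentsWithStats(l.astype(np.uint8))
    L=sorted(round(float(ang(C[lab==j].mean(0))[0])%360,2) for j in range(1,n) if s[j,4]>40)
    print('pointer',np.round(pa,2),'lugs',L); return p,C,i
E
python3 - <<'E'
from h import *
o=ctrl.get_obs();print(o['time_s'],o['ee_pos'],o['force']); print(balls()); wrist()
E
```

```text
5.7 [ 0.42288318 -0.3634416   0.0504532 ] [-1.37976963  0.78697741  0.29519735]
[(np.float64(-40.1565), np.float64(0.1605), 30), (np.float64(49.8099), np.float64(0.1604), 30), (np.float64(139.773), np.float64(0.1605), 33)]
pointer [185.93 186.05 186.09 186.   186.03 186.03] lugs [174.87, 194.76, 263.07, 283.48]
```

In the tool's units: 3.2 mm is 0.0053, 2 mm is 0.0033.

Emit:
{"op": "arm_command", "data": {"plan": [[[0, 0.0017, 0, 0, 0, 0, 1], [0.0017, 0.0033, 0, 0, 0, 0, 1], [0.0017, 0.0053, 0, 0, 0, 0, 1], [0.0017, 0.0053, 0, 0, 0, 0, 1]]]}}

```text
time_s: 6.2
ee_pos: [0.4252, -0.3653, 0.0504]
eef_rot: [-3.142, -0.0, 0.56]
force: [-2.3, 1.3, 0.6]
grip_width: 0.0003
grip_force: 1.3
```

```bash
python3 - <<'E'
from h import *
print(balls()); p,C,i=wrist()
cv2.imwrite('pics/w3.png',cv2.resize(p[100:300,80:330],None,fx=3,fy=3))
E
```

```text
[(np.float64(-38.9044), np.float64(0.1603), 31), (np.float64(51.1293), np.float64(0.1608), 30), (np.float64(141.0984), np.float64(0.1607), 32)]
pointer [185.95 186.01 186.09 186.02 186.11 185.97] lugs [176.13, 196.02, 264.37, 284.8]
```

View pics/w3.png

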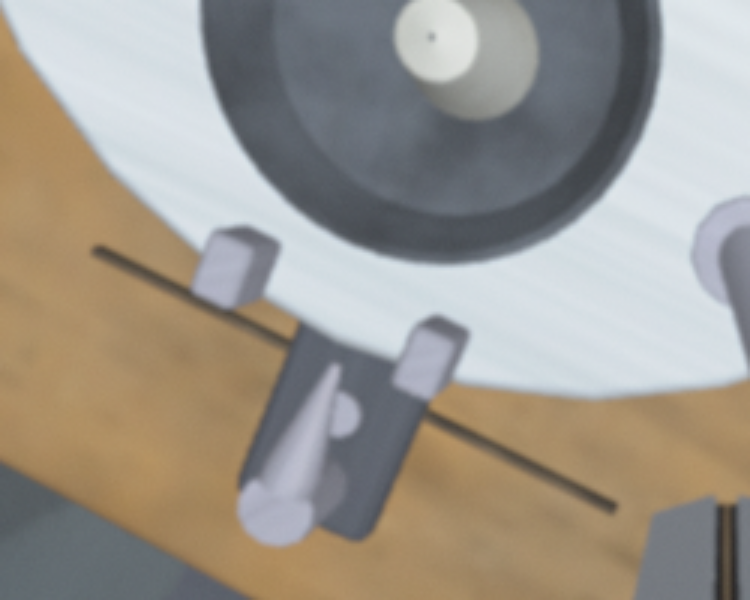

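The pointer sits midway: lugs at 176.1° and 196.0°, midpoint 186.1°, against the pointer at 186.0°. I'll back off the spoke, lift, and move to the far side of the locking arm.

In the tool's units: -273 mm is -0.455, -150 mm is -0.25, 0.377 rad is 0.12.

Emit:
{"op": "arm_command", "data": {"plan": [[[0, -0.0083, 0, 0, 0, 0, 1], [0, -0.02, 0, 0, 0, 0, 1], [0, -0.02, -0.075, 0, 0, 0, 1], [0, -0.02, -0.1583, 0, 0, 0, 1], [0, -0.02, -0.2333, 0, 0, 0, 1], [0.0467, -0.0917, -0.25, 0, 0, 0.0191, 1], [0.0917, -0.1633, -0.25, 0, 0, 0.0414, 1], [0.1383, -0.2333, -0.25, 0, 0, 0.0605, 1], [0.1833, -0.305, -0.25, 0, 0, 0.0828, 1], [0.23, -0.3767, -0.25, 0, 0, 0.1019, 1], [0.2767, -0.455, -0.25, 0, 0, 0.12, 1], [0.2767, -0.455, -0.25, 0, 0, 0.12, 1]]]}}

```text
time_s: 7.5
ee_pos: [0.4202, -0.042, 0.2007]
eef_rot: [-3.141, -0.001, 0.184]
force: [-0.2, -0.3, 0.3]
grip_width: 0.0004
grip_force: 0.0
```

```bash
python3 - <<'E'
from h import *
o=ctrl.get_obs();print(o['time_s'],o['ee_pos'],o['eef_rot'],np.round(o['qpos'],2)); print(balls())
p,C,i=wrist('w4.png')
m=(C[...,2]>.045)&(C[...,2]<.062)&(C[...,1]>-.12)&(C[...,1]<-.03)&(C[...,0]<.54)&(C[...,0]>.36)
q=C[m][:,:2]; c,(w,h),an=cv2.minAreaRect(q.astype(np.float32)); print(m.sum(),q.min(0),q.max(0),cv2.boxPoints(((c),(w,h),an)))
pd,_,it=snap('top'); print(proj(it,[.5,-.0615,.055])) if 0 else None
E
```

```text
7.5 [ 0.42020718 -0.04201841  0.20069027] [-3.14144828e+00 -1.17761978e-03  1.84412566e-01] [-0.19  0.01  1.86  0.    1.26  1.2 ]
[(np.float64(-38.9044), np.float64(0.1603), 31), (np.float64(51.1293), np.float64(0.1608), 30), (np.float64(-128.885), np.float64(0.1603), 30), (np.float64(141.077), np.float64(0.1606), 33)]
pointer [185.57 185.53 185.68 185.75 185.58 185.63] lugs [17.76, 87.38, 107.32, 174.87, 194.87]
2590 [ 0.38128093 -0.08788117] [ 0.5128735  -0.04595657] [[ 0.37882194 -0.07184816]
 [ 0.3848721  -0.09982844]
 [ 0.51551974 -0.07157863]
 [ 0.5094695  -0.04359835]]
```

View pics/w4.png

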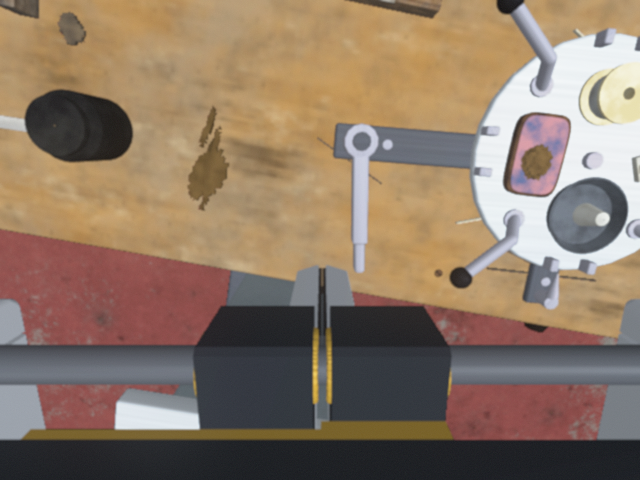

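The arm runs from the pivot at (361,141) to the nose at (360,270), and the finger is on its +y side. Before committing I'll cross-check the alignment with the exact pixels from w3.

```bash
python3 - <<'E'
from h import *
z=np.load('w2.npz');T=np.linalg.inv(z['world_to_cam']);T[:3,3]+=np.array([.4252-.41477,-.3653+.35453,0])
i={k:z[k] for k in('fx','fy','cx','cy')};i['world_to_cam']=np.linalg.inv(T)
f=lambda u,v,h:ray(i,80+u/3,100+v/3,h)
l1,l2=f(221,268,.048),f(422,362,.048); print('lugs',ang(l1),ang(l2),(ang(l1)[0]%360+ang(l2)[0]%360)/2)
for n,P in dict(tip=f(335,368,.0285),post=f(277,513,.034)).items(): print(n,P,ang(P)[0]%360,ang(P)[1])
# rows for the arm swing
piv=np.array([.499,-.061])
def pose(deg,off=.0195,R=.075):
    t=np.radians(deg);return piv+R*np.array([np.cos(t),np.sin(t)])-off*np.array([-np.sin(t),np.cos(t)])
for s in (192.2,):print('stage',pose(s,.0295))
E
```

```text
lugs (np.float64(175.84712558907697), np.float64(0.10331006539640285)) (np.float64(-164.10822829843852), np.float64(0.10333574477915446)) 185.8694486453192
tip [ 0.40877956 -0.28741807  0.0285    ] 186.15140101743376 0.11588770052950786
post [ 0.38013698 -0.29204001  0.034     ] 186.75498760918146 0.14486867016124869
stage [ 0.41945973 -0.04801559]
```

In the tool's units: 160 mm is 0.2667, 155 mm is 0.2583.

Emit:
{"op": "arm_command", "data": {"plan": [[[0, 0, 0.075, 0, 0, 0, 1], [0, 0, 0.15, 0, 0, 0, 1], [0, 0, 0.2167, 0, 0, 0, 1], [0, 0, 0.2583, 0, 0, 0, 1], [0, 0, 0.2667, 0, 0, 0, 1], [0, 0, 0.2667, 0, 0, 0, 1]]]}}

```text
time_s: 8.25
ee_pos: [0.4208, -0.0468, 0.0404]
eef_rot: [-3.141, 0.001, 0.182]
force: [-0.3, 0.4, 0.6]
grip_width: 0.0004
grip_force: 0.0
```

```bash
cat >> h.py <<'E'
piv=np.array([.499,-.061])
def rows(degs,off=.0195,R=.075):
    o=ctrl.get_obs();e=o['ee_pos'][:2];y=o['eef_rot'][2]; print(o['time_s'],o['ee_pos'],y,o['force'])
    for g in degs:
        t=np.radians(g);w=piv+R*np.array([np.cos(t),np.sin(t)])-off*np.array([-np.sin(t),np.cos(t)])-e
        ny=t+np.pi; ny=(ny-y+np.pi)%(2*np.pi)-np.pi
        print(g,(1e3*(w@[np.cos(y),np.sin(y)])).round(1),(1e3*(w@[np.sin(y),-np.cos(y)])).round(1),round(-ny,3))
E
python3 - <<'E'
from h import *
rows([186,192,196,200,204,208,212,216,220,224,228,232])
E
```

```text
8.25 [ 0.42080124 -0.04675277  0.04040629] 0.18161998505139865 [-0.32444991  0.3932223   0.62427444]
186 1.1 2.9 0.077
192 -1.2 10.7 -0.028
196 -2.2 16.0 -0.098
200 -2.9 21.4 -0.167
204 -3.1 26.8 -0.237
208 -3.0 32.2 -0.307
212 -2.6 37.6 -0.377
216 -1.7 43.0 -0.447
220 -0.5 48.2 -0.517
224 1.1 53.4 -0.586
228 3.0 58.4 -0.656
232 5.3 63.3 -0.726
```

In the tool's units: 63.5 mm is 0.1058, 58.5 mm is 0.0975, -0.73 rad is -0.2324.

Emit:
{"op": "arm_command", "data": {"plan": [[[0.0017, 0.0067, 0, 0, 0, 0, 1], [-0.0017, 0.0167, 0, 0, 0, -0.0095, 1], [-0.0033, 0.0267, 0, 0, 0, -0.0318, 1], [-0.005, 0.0358, 0, 0, 0, -0.0541, 1], [-0.005, 0.045, 0, 0, 0, -0.0764, 1], [-0.005, 0.0533, 0, 0, 0, -0.0987, 1], [-0.0042, 0.0625, 0, 0, 0, -0.121, 1], [-0.0025, 0.0717, 0, 0, 0, -0.1432, 1], [-0.0008, 0.08, 0, 0, 0, -0.1655, 1], [0.0017, 0.0892, 0, 0, 0, -0.1878, 1], [0.005, 0.0975, 0, 0, 0, -0.2101, 1], [0.0083, 0.1058, 0, 0, 0, -0.2324, 1]]]}}

```text
time_s: 9.45
ee_pos: [0.438, -0.108, 0.0419]
eef_rot: [3.14, -0.001, 0.916]
force: [-0.6, 2.9, -0.5]
grip_width: 0.0001
grip_force: 1.0
```

```bash
python3 - <<'E'
from h import *
print(balls())
i=cams.camera_info('wrist');p,d,_=snap('wrist','w5.png')
rows([236,240,244,248,252,256,260,264,268,270,272,274,276,277,278])
E
```

```text
[(np.float64(-38.9044), np.float64(0.1603), 31), (np.float64(51.148), np.float64(0.1609), 28), (np.float64(-128.885), np.float64(0.1603), 30), (np.float64(141.077), np.float64(0.1606), 33)]
9.55 [ 0.43824182 -0.10819417  0.0417917 ] 0.9134698585080934 [ 0.12362903  0.48345182 -0.10496147]
236 -1.6 4.6 -0.064
240 -2.4 9.9 -0.134
244 -2.9 15.3 -0.204
248 -3.0 20.7 -0.273
252 -2.7 26.1 -0.343
256 -2.0 31.5 -0.413
260 -1.0 36.8 -0.483
264 0.4 42.0 -0.553
268 2.2 47.1 -0.622
270 3.2 49.7 -0.657
272 4.3 52.1 -0.692
274 5.5 54.5 -0.727
276 6.8 56.9 -0.762
277 7.4 58.1 -0.779
278 8.1 59.3 -0.797
```

View pics/w5.png

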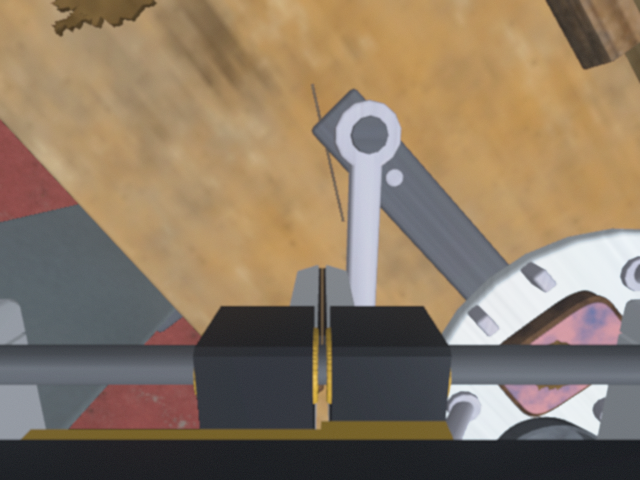

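The arm is following the finger. The pivot is at (370,132), the facing lugs at (540,277) and (483,320), and the carousel hasn't moved. Continuing the swing.

In the tool's units: 49.5 mm is 0.0825, 47 mm is 0.0783, -0.66 rad is -0.2101.

Emit:
{"op": "arm_command", "data": {"plan": [[[-0.0025, 0.0075, 0, 0, 0, -0.0191, 1], [-0.0042, 0.0167, 0, 0, 0, -0.0414, 1], [-0.005, 0.0258, 0, 0, 0, -0.0637, 1], [-0.005, 0.0342, 0, 0, 0, -0.0859, 1], [-0.0042, 0.0433, 0, 0, 0, -0.1082, 1], [-0.0033, 0.0525, 0, 0, 0, -0.1305, 1], [-0.0017, 0.0617, 0, 0, 0, -0.1528, 1], [0.0008, 0.07, 0, 0, 0, -0.1751, 1], [0.0033, 0.0783, 0, 0, 0, -0.1974, 1], [0.005, 0.0825, 0, 0, 0, -0.2101, 1], [0.005, 0.0825, 0, 0, 0, -0.2101, 1]]]}}

```text
time_s: 10.65
ee_pos: [0.4788, -0.1356, 0.0413]
eef_rot: [3.14, 0.001, 1.571]
force: [-0.2, 0.1, 0.3]
grip_width: 0.0007
grip_force: 0.0
```

```bash
cat >> h.py <<'E'
def armang():
    p,d,i=snap('top'); C=cloud(d,i); r=np.hypot(C[...,0]-piv[0],C[...,1]-piv[1])
    m=(C[...,2]>.045)&(C[...,2]<.062)&(r<.1)&(r>.02)&(p.min(-1)>110)&(np.hypot(C[...,0]-A[0],C[...,1]-A[1])>.112)
    q=C[m].mean(0); print('arm',m.sum(),q.round(4),np.degrees(np.arctan2(q[1]-piv[1],q[0]-piv[0]))%360)
E
python3 - <<'E'
from h import *
print(balls());armang();rows([270,272,274,276,277,278,280])
E
```

```text
[(np.float64(-38.9044), np.float64(0.1603), 31), (np.float64(51.1293), np.float64(0.1608), 30), (np.float64(-128.885), np.float64(0.1603), 30), (np.float64(141.4943), np.float64(0.1595), 25)]
arm 0 [nan nan nan] nan
10.75 [ 0.47858784 -0.13533283  0.04107679] 1.5703096260521194 [-0.04838673  0.52550474 -0.53880024]
270 -0.7 0.9 -0.0
272 -1.3 3.5 -0.035
274 -1.8 6.2 -0.07
276 -2.3 8.9 -0.105
277 -2.5 10.2 -0.123
278 -2.6 11.5 -0.14
280 -2.9 14.2 -0.175h.py:48: RuntimeWarning: Mean of empty slice.
  q=C[m].mean(0); print('arm',m.sum(),q.round(4),np.degrees(np.arctan2(q[1]-piv[1],q[0]-piv[0]))%360)
  ret = um.true_divide(
```

Now small steps up to the end stop.

In the tool's units: 8 mm is 0.0133, 6 mm is 0.01, -0.07 rad is -0.0223.

Emit:
{"op": "arm_command", "data": {"plan": [[[-0.0017, 0.0033, 0, 0, 0, -0.0064, 1], [-0.0025, 0.0067, 0, 0, 0, -0.0127, 1], [-0.0033, 0.01, 0, 0, 0, -0.0223, 1], [-0.0033, 0.0133, 0, 0, 0, -0.0318, 1], [-0.0033, 0.0133, 0, 0, 0, -0.0318, 1]]]}}

```text
time_s: 11.25
ee_pos: [0.4866, -0.1373, 0.0404]
eef_rot: [3.141, 0.0, 1.674]
force: [0.4, 0.6, -0.0]
grip_width: 0.0008
grip_force: 0.0
```

In the tool's units: 1 mm is 0.0017.

Emit:
{"op": "arm_command", "data": {"plan": [[[0, 0.0017, 0, 0, 0, 0, 1], [0, 0.0017, 0, 0, 0, 0, 1], [0, 0.0017, 0, 0, 0, 0, 1]]]}}

```text
time_s: 11.55
ee_pos: [0.4874, -0.137, 0.0404]
eef_rot: [3.141, -0.0, 1.673]
force: [-0.5, -0.2, 0.3]
grip_width: 0.0007
grip_force: 0.2
```

In the tool's units: 1 mm is 0.0017.

Emit:
{"op": "arm_command", "data": {"plan": [[[0, 0.0017, 0, 0, 0, 0, 1], [0, 0.0017, 0, 0, 0, 0, 1], [0, 0.0017, 0, 0, 0, 0, 1]]]}}

```text
time_s: 11.85
ee_pos: [0.4878, -0.137, 0.0403]
eef_rot: [-3.14, -0.0, 1.673]
force: [-5.2, -1.7, 2.0]
grip_width: 0.0002
grip_force: 2.6
```

In the tool's units: 1 mm is 0.0017.

Emit:
{"op": "arm_command", "data": {"plan": [[[0, 0.0017, 0, 0, 0, 0, 1], [0, 0.0017, 0, 0, 0, 0, 1], [0, 0.0017, 0, 0, 0, 0, 1]]]}}

```text
time_s: 12.15
ee_pos: [0.488, -0.1369, 0.0403]
eef_rot: [-3.138, -0.001, 1.673]
force: [-12.4, -3.1, 6.8]
grip_width: 0.0007
grip_force: 6.3
```

The force is climbing (to 12 N) with almost no motion, so the arm is at its end stop. Backing off, lifting and checking.

In the tool's units: -160 mm is -0.2667, -135 mm is -0.225.

Emit:
{"op": "arm_command", "data": {"plan": [[[0, -0.0067, 0, 0, 0, 0, 1], [0, -0.02, 0, 0, 0, 0, 1], [0, -0.0267, 0, 0, 0, 0, 1], [0, -0.0267, -0.075, 0, 0, 0, 1], [0, -0.0267, -0.15, 0, 0, 0, 1], [0, -0.0667, -0.225, 0, 0, 0, 1], [0, -0.1333, -0.2667, 0, 0, 0, 1], [0, -0.1333, -0.2667, 0, 0, 0, 1], [0, -0.1333, -0.2667, 0, 0, 0, 1]]]}}

```text
time_s: 13.05
ee_pos: [0.4097, -0.1451, 0.201]
eef_rot: [3.14, 0.001, 1.672]
force: [-0.3, 0.2, -0.7]
grip_width: 0.0003
grip_force: 0.0
```

```bash
python3 - <<'E'
from h import *
o=ctrl.get_obs();print(o['time_s'],o['ee_pos'],o['force']); print(balls()); p,C,i=wrist('w6.png')
m=(C[...,2]>.049)&(C[...,2]<.061)&(np.hypot(C[...,0]-piv[0],C[...,1]-piv[1])<.13)&(C[...,1]>-.19)&(C[...,0]<.535)&(C[...,0]>.45)
q=C[m]; lo=q[q[:,1]<-.09].mean(0); hi=q[q[:,1]>-.078].mean(0); print(m.sum(),lo,hi,np.degrees(np.arctan2(*(lo-hi)[1::-1]))%360)
E
```

```text
13.05 [ 0.40969127 -0.14514723  0.20096207] [-0.28509195  0.17060913 -0.74843701]
[(np.float64(-38.9044), np.float64(0.1603), 31), (np.float64(51.1293), np.float64(0.1608), 30), (np.float64(-128.885), np.float64(0.1603), 30)]
pointer [] lugs [17.97, 87.72, 100.01, 107.74]
2595 [ 0.5050797  -0.13170702  0.05486645] [ 0.49682532 -0.06233157  0.05575321] 276.78522684458557
```

View pics/w6.png

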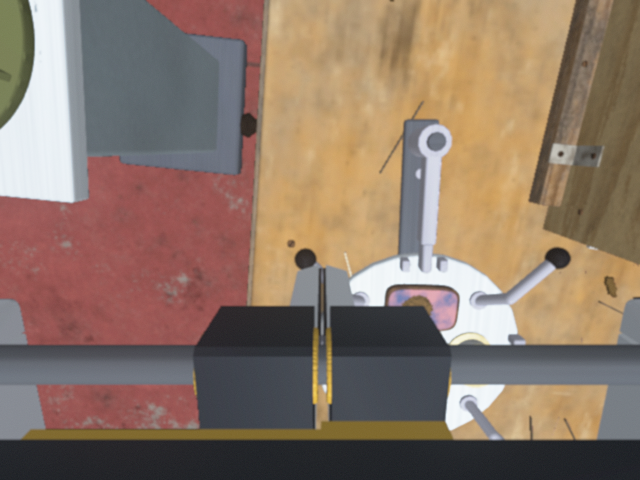

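The nose sits at (426,262), between the lugs at (406,264) and (443,264). The arm points at the axis (276.8°), the carousel hasn't moved and the robot is clear, so I'm handing in.

```bash
python3 -c "
from station import ctrl
print(ctrl.hand_in())"
```

```text
the job is handed in; nothing more can be done
None
```

The job is handed in: the borax dish stands at the pointer, centred between its lugs to about half a degree by my measurements, and the locking arm is fully home between the lugs facing it, with the carousel unmoved by the locking push.

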